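Shakers lined up by height at the refill station

TASK

Line up the four steel shakers in order of height on the row of coasters, one upright in the middle of each, with the tallest beside the napkin dispenser and the shortest beside the menu holder. Set each one down rather than dropping it, let none fall over, and leave the dispenser and the menu holder where they stand.

Things in the scene. Friction and masses are not known exactly. Their poses are not given: they have to be found in the camera images.
- shaker_a: loose steel shaker with a domed perforated top, an upright plain cylinder 62 mm in diameter and 145 mm high in all (the top 16 mm is the dome, narrower than the sides), the tallest of the four; 265 g, give or take 30 %. It starts upright on the shelf (z = 0). Origin: centre of its underside, z up
- shaker_b: loose steel shaker with a domed perforated top, an upright plain cylinder 56 mm in diameter and 120 mm high in all (the top 16 mm is the dome, narrower than the sides), the second tallest of the four; 210 g, give or take 30 %. It starts upright on the shelf (z = 0). Origin: centre of its underside, z up
- shaker_c: loose steel shaker with a domed perforated top, an upright plain cylinder 50 mm in diameter and 95 mm high in all (the top 16 mm is the dome, narrower than the sides), the third tallest of the four; 155 g, give or take 30 %. It starts upright on the shelf (z = 0). Origin: centre of its underside, z up
- shaker_d: loose steel shaker with a domed perforated top, an upright plain cylinder 44 mm in diameter and 70 mm high in all (the top 16 mm is the dome, narrower than the sides), the shortest of the four; 100 g, give or take 30 %. It starts upright on the shelf (z = 0). Origin: centre of its underside, z up
- coaster_1: fixed black rubber coaster, disc 78 mm in diameter, 3 mm thick, number 1 of a straight row 1-2-3-4, about 97 mm apart, on a fixed metal strip 92 x 400 mm, 6 mm high. Origin: centre of its underside, on the strip; its upper face is 3 mm above that, 9 mm above the shelf. y axis: along the row from 1 to 4; x: across it. The dispenser may be beyond coaster 1 or 4
- coaster_2: fixed black rubber coaster, disc 78 mm in diameter, 3 mm thick, number 2 of a straight row 1-2-3-4, about 97 mm apart, on a fixed metal strip 92 x 400 mm, 6 mm high. Origin: centre of its underside, on the strip; its upper face is 3 mm above that, 9 mm above the shelf. y axis: along the row from 1 to 4; x: across it. The dispenser may be beyond coaster 1 or 4
- coaster_3: fixed black rubber coaster, disc 78 mm in diameter, 3 mm thick, number 3 of a straight row 1-2-3-4, about 97 mm apart, on a fixed metal strip 92 x 400 mm, 6 mm high. Origin: centre of its underside, on the strip; its upper face is 3 mm above that, 9 mm above the shelf. y axis: along the row from 1 to 4; x: across it. The dispenser may be beyond coaster 1 or 4
- coaster_4: fixed black rubber coaster, disc 78 mm in diameter, 3 mm thick, number 4 of a straight row 1-2-3-4, about 97 mm apart, on a fixed metal strip 92 x 400 mm, 6 mm high. Origin: centre of its underside, on the strip; its upper face is 3 mm above that, 9 mm above the shelf. y axis: along the row from 1 to 4; x: across it. The dispenser may be beyond coaster 1 or 4
- dispenser: chrome napkin dispenser, an upright block 120 x 100 mm in plan (100 mm along the row) and 135 mm high, 1.6 kg, loose, standing beyond one end of the row, its centre about 130 mm from the centre of the end coaster; leave it where it is. Origin: centre of its underside
- menu_holder: pink melamine menu holder with upright menus, 120 x 95 mm in plan (95 mm along the row) and 161 mm high, 1.2 kg, loose, standing beyond the other end of the row, its centre about 130 mm from the centre of the end coaster; leave it where it is. Origin: centre of its underside
Not all that is in view belongs to the job. Leave any orange or yellow look-alike of the dispenser alone.

How it is judged (in metres and radians):
At the end, for the whole second after the job is handed in: Each shaker stands upright (within 0.1 rad) and at rest on its coaster, its centre within 13 mm of the coaster centre: tallest on the coaster next to the dispenser, then second and third tallest, shortest on the coaster next to the menu holder (((horizontal distance between shaker_a and coaster_1 below 0.013 m and z of shaker_a in the frame of coaster_1 between 0 and 0.007 m and horizontal distance between shaker_b and coaster_2 below 0.013 m and z of shaker_b in the frame of coaster_2 between 0 and 0.007 m and horizontal distance between shaker_c and coaster_3 below 0.013 m and z of shaker_c in the frame of coaster_3 between 0 and 0.007 m and horizontal distance between shaker_d and coaster_4 below 0.013 m and z of shaker_d in the frame of coaster_4 between 0 and 0.007 m and horizontal distance between dispenser and coaster_1 below 0.2 m) or (horizontal distance between shaker_a and coaster_4 below 0.013 m and z of shaker_a in the frame of coaster_4 between 0 and 0.007 m and horizontal distance between shaker_b and coaster_3 below 0.013 m and z of shaker_b in the frame of coaster_3 between 0 and 0.007 m and horizontal distance between shaker_c and coaster_2 below 0.013 m and z of shaker_c in the frame of coaster_2 between 0 and 0.007 m and horizontal distance between shaker_d and coaster_1 below 0.013 m and z of shaker_d in the frame of coaster_1 between 0 and 0.007 m and horizontal distance between dispenser and coaster_4 below 0.2 m)) and angle between each of shaker_a, shaker_b, shaker_c, shaker_d's own z axis and vertical below 0.1 rad and linear speed of each of shaker_a, shaker_b, shaker_c, shaker_d below 0.02 m/s); the robot touches nothing.
It fails at once if a shaker falls over (tilts more than 0.6 rad) (angle between any of shaker_a, shaker_b, shaker_c, shaker_d's own z axis and vertical above 0.6 rad).
It fails at once if a shaker is dropped or flung (moves faster than 0.6 m/s out of the fingers) ((linear speed of shaker_a above 0.6 m/s and contact force between the fingers and shaker_a below 0.2 N) or (linear speed of shaker_b above 0.6 m/s and contact force between the fingers and shaker_b below 0.2 N) or (linear speed of shaker_c above 0.6 m/s and contact force between the fingers and shaker_c below 0.2 N) or (linear speed of shaker_d above 0.6 m/s and contact force between the fingers and shaker_d below 0.2 N)).
It fails at once if the dispenser or the menu holder is moved more than 20 mm (distance of any of dispenser, menu_holder from where it was at the start of the episode above 0.02 m).
It also fails if it takes over 106 s, if anything falls off the work surface, if the arm or the gripper's body presses on something with over 40 N, if the wrist force passes 120 N, or if a joint passes its speed limit or range.

ROBOT

A 6-joint arm with a two-finger parallel gripper is mounted at the origin on the work surface. World frame = base frame: x ahead of the robot, y to its left, z up, the work surface at z = 0. Lengths are in m, angles in degrees, forces in N, time in s.
With the tool pointing down it reaches from about 0.3 to 0.75 m from the base axis. Payload 8.5 kg.
Tool frame: the origin (TCP) lies midway between the tips of the shut fingers; the grasp point (between the pads) lies 19 mm behind it; z points along the fingers, y is the line along which they close (so a half turn about z gives the same grasp; the last joint's range is limited). The gripper opens to 85 mm and grips with 20 to 120 N. Pads are 22 mm wide; open, the fingers measure 114 mm over their backs; the gripper's body (76 mm by 85 mm) begins 54 mm behind the grasp point. The pads swing forward as they close: fully open they stand 13 mm farther back than shut.
Start: joints at [-77.252, 21.807, 74.336, -0, 83.858, -12.336], TCP at [0.233, -0.498, 0.201] pointing down, gripper open.
Joint ranges: [-178.18, 178.18], [-50.72, 133.34], [12.68, 142.11], [-81.47, 261.47], [9.98, 163.14], [-165.26, 165.26]. Speed limits (degrees/s): [136.94, 136.94, 180, 180, 180, 180].

INTERFACE

Orientations are given as a 3x3 rotation matrix whose columns are the frame's x, y, z axes.
In Python, from rig import env, viewer, recognise, pinpoint gives the robot as it stands.
- The arm moves only by the tool move_arm, never from a script. Its argument "plan" is text: rows parted by semicolons, each of 7 numbers parted by spaces: the shift along the tool's x, y, z in m, then the turn, a rotation vector about the tool's x, y, z in rad, then the finger opening in m, from 0 to 0.0854. A call has 1 to 12 rows; each row shifts and turns the commanded pose from where the row before left it, along the tool's axes as they then stand; what a row does not reach is not made up. A row lasts 1/8 s, in which the tool goes at most 62.5 mm and 10.7 degrees, less where a joint would pass 70% of its speed; a pose out of reach is approached as far as the arm can. A call is refused whole if a number of a shift passes 0.0625 or a number of a turn 0.188, either way. A call with a gripper value outside its range is refused whole. The fingers move at their own pace and stop on an object; "grip_force" is the grip in N (left out, the last holds). Time passes only in rows, so rows that do not move let the fingers close. It gives the time, the measured TCP pose, the force, the opening and the grip force at its end, in the units of the state.
- env.observe(): the state, without advancing time (a new reading comes with each control period).
- viewer.get_image(name): name is "scene" or "side" or "wrist"; returns (picture, depth): 384x512x3 uint8, red, green, blue; 384x512 float32, m along the optical axis (not along the pixel's ray), 0 where there is no reading.
- viewer.calibration(name): a dict with "fx", "fy", "cx", "cy" (pixels), "k1" (the pictures are not rectified: a ray, as slopes to the right and down, at radius r is drawn at 1 + k1 r^2 times it, then the intrinsics apply), "R" (3x3) and "t" (3): a world point X has camera coordinates R X + t. Camera axes: x right, y down, z forward; pixel columns grow to the right and rows downward; lengths in m; the calibration is good to about 2 mm. A picture is of the moment at which its call begins: read the wrist's pose just before it. calibration takes no time and is no camera call; for the wrist camera it gives the pose at the moment of the call.
- env.close_job(): hands the job in; it is judged then, once.
Trained networks look in the newest picture that a camera, given by its name, has taken for a name from the list of things; names that differ only in an ending like _2 or _b are one class to them, and where a whole thing is asked for, a point or a joint stands for the part that bears it (a point fixed in the world has none). Each returns a list of dicts, best first, with "conf" (0 to 1); they miss things now and then, are a little off and sometimes report something else, mostly with a low value. They report only what shows in the picture. A call takes as long as a camera call. They do not tell look-alikes from the thing itself.
- recognise(camera, name): "extent" ([centre column, centre row, width, height] in pixels, round what is visible of it).
- pinpoint(camera, name): "pixel" ([column, row] in pixels: a listed point, or the origin of a listed thing).
The state is a dict: "time_s": time; "q": joint angles; "qvel": joint speeds; "joint_efforts": joint torques, N m; "position": TCP position; "tool_rot": TCP orientation; "ft_force": force on the tool from outside, world axes, zero at the start; "wrist_torque": the same for the moment, N m; "grip_width": finger opening in m; "gripper_force": force on a finger pad.
Only numpy, scipy, OpenCV 4.12 (cv2) and the standard library are available. Lean on these libraries where they do the work, as an engineer would, in place of code of your own. Each camera call takes 0.05 s, during which the arm holds its last target. There are 200 camera calls.

## Working session

There is one attempt and no reset: what is moved stays moved. The work goes in short steps, Python scripts to look and compute and a tool call to move; the robot and the scene stay as the last step left them, time stands still between calls to the robot, and variables do not carry over. Pictures are saved under pics/ and viewed, at most 14 in all, crops included, and the job is handed in when it is done.

Besides the shell and the picture viewer there is one more tool, called by a JSON object that holds its "api" and its "payload". move_arm: Moves the arm, as the interface text tells. Its arguments: {"type":"object","properties":{"plan":{"type":"string"},"grip_force":{"type":"number"}},"required":["plan"]}

```bash
mkdir -p pics; ls; python3 - <<'E'
from rig import env,viewer
import cv2,numpy as np
ims=[]
for n in ("scene","side"):
    p,d=viewer.get_image(n); np.savez(f"pics/{n}0.npz",p=p,d=d); cv2.imwrite(f"pics/{n}0.png",p[:,:,::-1])
    c=viewer.calibration(n);print(n,{k:np.round(v,3).tolist() for k,v in c.items()})
s=env.observe();print({k:np.round(v,3).tolist() for k,v in s.items()})
E
```

```text
pics
scene {'fx': 369.861, 'fy': 369.861, 'cx': 257.922, 'cy': 188.718, 'k1': 0.0, 'R': [[-0.071, 0.997, -0.008], [0.858, 0.057, -0.511], [-0.509, -0.043, -0.86]], 't': [0.008, -0.508, 1.221]}
side {'fx': 479.991, 'fy': 479.991, 'cx': 258.218, 'cy': 194.078, 'k1': 0.034, 'R': [[0.999, -0.043, -0.006], [-0.033, -0.675, -0.737], [0.028, 0.736, -0.676]], 't': [-0.613, 0.074, 1.152]}
{'time_s': 0.1, 'q': [-77.253, 21.836, 74.379, -0.001, 83.857, -12.337], 'qvel': [-0.045, -0.136, -0.122, -0.062, 0.042, -0.133], 'joint_efforts': [0.006, -44.922, -23.166, -0.0, 0.004, 0.0], 'position': [0.233, -0.498, 0.2], 'tool_rot': [[0.906, 0.424, -0.0], [0.424, -0.906, 0.001], [0.0, -0.001, -1.0]], 'ft_force': [-0.27, 0.704, -0.286], 'wrist_torque': [0.035, -0.016, 0.046], 'gripper_force': 0.0, 'grip_width': 0.086}
```

View pics/scene0.png

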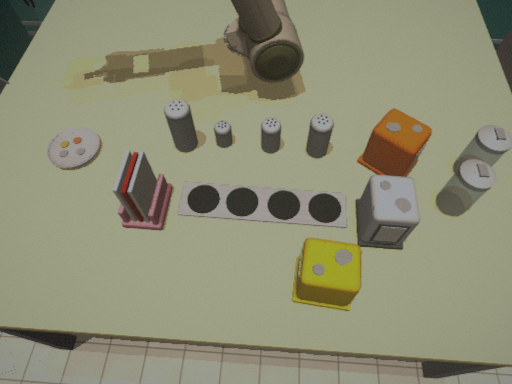

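View pics/side0.png

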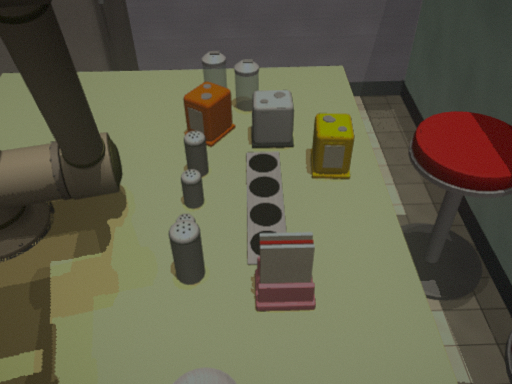

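Scene view: menu holder at (145,190), chrome dispenser at (387,212), coasters at (204,199), (242,202), (284,205), (324,208). The shakers, left to right, look like A (181,125), D (223,133), C (271,135), B (319,135). Next I'll measure with depth from both cameras.

```bash
cat > h.py <<'E'
import numpy as np,cv2
from rig import env,viewer
def cloud(n,d):
    c=viewer.calibration(n);v,u=np.nonzero(d>0)
    K=np.array([[c["fx"],0,c["cx"]],[0,c["fy"],c["cy"]],[0,0,1]])
    # k1 maps ideal->drawn with r of ideal ray: same as OpenCV
    r=cv2.undistortPoints(np.stack([u,v],1).astype(np.float64)[:,None],K,np.array([c["k1"],0,0,0,0.]))[:,0]
    z=d[v,u].astype(float);P=np.c_[r*z[:,None],z]
    X=(P-np.array(c["t"]))@np.array(c["R"])
    out=np.full(d.shape+(3,),np.nan);out[v,u]=X;return out
def proj(n,X):
    c=viewer.calibration(n);K=np.array([[c["fx"],0,c["cx"]],[0,c["fy"],c["cy"]],[0,0,1]])
    return cv2.projectPoints(np.atleast_2d(X).astype(float),cv2.Rodrigues(np.array(c["R"]))[0],np.array(c["t"],float),K,np.array([c["k1"],0,0,0,0.]))[0][:,0]
E
python3 - <<'E'
from h import *
for n in("scene","side"):
    z=np.load(f"pics/{n}0.npz");X=cloud(n,z["d"]);np.save(f"pics/{n}X.npy",X)
    T=X[(X[...,2]>-.03)&(X[...,2]<.004)];print(n,"table z median",np.median(T[:,2]))
    m=((X[...,2]>.03)&(X[...,2]<.3)&(X[...,0]>.2)).astype(np.uint8)
    k,l,s,_=cv2.connectedComponentsWithStats(m)
    for i in range(1,k):
        if s[i,4]<150: continue
        P=X[l==i];lo,hi=np.percentile(P,[2,98],0);print(s[i],"lo",lo.round(3),"hi",hi.round(3))
    # coasters: dark pixels near z 0.009
    g=z["p"].max(2);m=((g<70)&(abs(X[...,2])<.025)&(X[...,0]>.3)).astype(np.uint8)
    k,l,s,_=cv2.connectedComponentsWithStats(m)
    for i in range(1,k):
        if s[i,4]<150: continue
        P=X[l==i];lo,hi=np.percentile(P,[1,99],0);print("dark",s[i],((lo+hi)/2).round(4),(hi-lo).round(3),np.median(P[:,2]).round(4))
E
```

```text
scene table z median 0.000539561380191775
[ 230    0   74   82 3790] lo [ 0.219 -0.03   0.078] hi [0.3   0.118 0.293]
[ 164   99   32   48 1094] lo [ 0.443 -0.194  0.034] hi [ 0.492 -0.139  0.146]
[ 359  108   72  135 6401] lo [0.453 0.271 0.037] hi [0.726 0.403 0.137]
[307 113  26  39 780] lo [0.443 0.151 0.033] hi [0.489 0.202 0.121]
[261 117  20  30 505] lo [0.441 0.033 0.032] hi [0.481 0.079 0.096]
[214 120  17  22 302] lo [ 0.434 -0.087  0.032] hi [ 0.47  -0.048  0.072]
[ 440  125   72   86 3255] lo [0.485 0.462 0.037] hi [0.636 0.577 0.155]
[ 112  150   55   74 2714] lo [ 0.611 -0.259  0.035] hi [ 0.713 -0.187  0.163]
[ 295  237   66   68 3766] lo [0.776 0.129 0.04 ] hi [0.867 0.236 0.138]
dark [188 186  31  27 671] [ 0.6325 -0.0962  0.0097] [0.07  0.07  0.006] 0.0098
dark [227 188  31  28 686] [ 0.6341 -0.0017  0.0092] [0.071 0.07  0.007] 0.0097
dark [268 191  32  29 695] [0.6356 0.0981 0.0097] [0.07  0.07  0.007] 0.0097
dark [309 194  32  29 713] [0.6375 0.1948 0.0095] [0.071 0.071 0.006] 0.0097
dark [356 200  46  49 251] [0.6734 0.3138 0.014 ] [0.11  0.09  0.021] 0.0117
side
[... 416 characters left out ...]
   63 1673] lo [ 0.433 -0.199  0.034] hi [ 0.49  -0.061  0.146]
[ 258  232   57   70 3639] lo [ 0.607 -0.267  0.034] hi [ 0.706 -0.209  0.162]
dark [457   0  55  61 800] [1.5792e+00 1.0723e+00 1.0000e-04] [0.013 0.534 0.049] -0.001
dark [251 127  42  21 291] [0.6647 0.3166 0.0118] [0.115 0.099 0.025] 0.012
dark [249 154  28  18 402] [0.6337 0.1963 0.0094] [0.073 0.073 0.007] 0.0094
dark [249 177  30  20 476] [0.6323 0.0986 0.0091] [0.071 0.074 0.007] 0.0095
dark [250 203  32  23 568] [ 0.6312 -0.0021  0.0092] [0.071 0.073 0.008] 0.0095
dark [250 231  23  24 178] [ 0.6169 -0.0916  0.009 ] [0.048 0.068 0.007] 0.0093
dark [176 271  28  13 155] [ 0.4592 -0.1859  0.0134] [0.059 0.028 0.023] 0.016
```

```bash
python3 - <<'E'
from h import *
from scipy.optimize import least_squares
S={"a":(.031,.129,(.465,-.167)),"b":(.028,.104,(.465,.177)),"c":(.025,.079,(.46,.056)),"d":(.022,.054,(.452,-.067))}
for k,(r,h,g) in S.items():
    for n in("scene","side"):
        X=np.load(f"pics/{n}X.npy").reshape(-1,3)
        P=X[(X[:,2]>.02)&(X[:,2]<h-.004)&(np.hypot(X[:,0]-g[0],X[:,1]-g[1])<.045)][:,:2]
        if len(P)<60: print(k,n,len(P));continue
        f=least_squares(lambda c:np.hypot(P[:,0]-c[0],P[:,1]-c[1])-r,g,loss="soft_l1",f_scale=.002)
        print(k,n,len(P),f.x.round(4),np.std(f.fun).round(4))
E
```

```text
a scene 681 [ 0.4605 -0.1695] 0.0009
a side 1009 [ 0.4605 -0.1672] 0.001
b scene 442 [0.4592 0.1775] 0.0009
b side 498 [0.4595 0.179 ] 0.0016
c scene 255 [0.4551 0.0556] 0.0008
c side 353 [0.4551 0.0575] 0.0014
d scene 122 [ 0.4477 -0.0689] 0.0008
d side 0
```

{"api": "move_arm", "payload": {"plan": "0 0 -0.02 0 0 -0.162 0.0854;0 0 -0.02 0 0 -0.162 0.0854;0 0 -0.01 0 0 -0.162 0.0854;0 0 0 0 0 -0.162 0.0854;0 0 0 0 0 -0.162 0.0854;0 0 0 0 0 -0.162 0.0854;0 0 0 0 0 -0.161 0.0854;0 0 0 0 0 0 0.0854", "grip_force": 50}}

```text
time_s: 1.1
position: [0.2331, -0.498, 0.2507]
tool_rot: [[0.001, 1.0, -0.0], [1.0, -0.001, 0.001], [0.001, -0.0, -1.0]]
ft_force: [0.8, 0.1, -0.2]
grip_width: 0.0854
gripper_force: 0.0
```

{"api": "move_arm", "payload": {"plan": "0.04 0.0274 0 0 0 0 0.0854;0.04 0.03 0 0 0 0 0.0854;0.04 0.03 0 0 0 0 0.0854;0.04 0.03 0 0 0 0 0.0854;0.04 0.03 0 0 0 0 0.0854;0.04 0.03 0 0 0 0 0.0854;0.04 0.03 0 0 0 0 0.0854;0.04 0.02 0 0 0 0 0.0854;0.01 0 0.03 0 0 0 0.0854;0 0 0.03 0 0 0 0.0854;0 0 0 0 0 0 0.0854"}}

```text
time_s: 2.48
position: [0.4597, -0.1674, 0.1896]
tool_rot: [[0.003, 1.0, -0.004], [1.0, -0.003, 0.002], [0.002, -0.004, -1.0]]
ft_force: [-0.7, -0.2, 0.7]
grip_width: 0.0855
gripper_force: 0.0
```

{"api": "move_arm", "payload": {"plan": "0 0 0.025 0 0 0 0.0854;0 0 0.025 0 0 0 0.0854;0 0 0.025 0 0 0 0.0854;0 0 0.02 0 0 0 0.0854;0 0 0.007 0 0 0 0.0854;0 0 0 0 0 0 0.0854;0 0 0 0 0 0 0.05;0 0 0 0 0 0 0.05;0 0 0 0 0 0 0.05;0 0 0 0 0 0 0.05;0 0 0 0 0 0 0.05;0 0 0 0 0 0 0.05"}}

```text
time_s: 3.98
position: [0.4609, -0.1685, 0.0904]
tool_rot: [[0.0, 1.0, 0.002], [1.0, -0.0, -0.001], [-0.001, 0.002, -1.0]]
ft_force: [-2.4, 0.4, 7.8]
grip_width: 0.0591
gripper_force: 51.7
```

{"api": "move_arm", "payload": {"plan": "0 0 -0.01 0 0 0 0.05;0 0 -0.01 0 0 0 0.05;0 0 -0.01 0 0 0 0.05;0 0 0 0 0 0 0.05;0 0 0 0 0 0 0.05"}}

```text
time_s: 4.6
position: [0.4604, -0.168, 0.1188]
tool_rot: [[0.0, 1.0, -0.0], [1.0, -0.0, 0.0], [0.0, -0.0, -1.0]]
ft_force: [0.1, -0.0, -3.5]
grip_width: 0.0586
gripper_force: 54.2
```

```bash
python3 - <<'E'
from h import *
p,d=viewer.get_image("side");q,_=viewer.get_image("wrist")
a=cv2.resize(p[150:330,100:280],(400,400),interpolation=2)
cv2.imwrite("pics/g1.png",np.hstack([a,cv2.resize(q,(400,300))[:, :].repeat(1,0) if 0 else cv2.copyMakeBorder(cv2.resize(q,(400,300)),0,100,0,0,0)])[:,:,::-1])
E
```

```text
(no output)
```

View pics/g1.png

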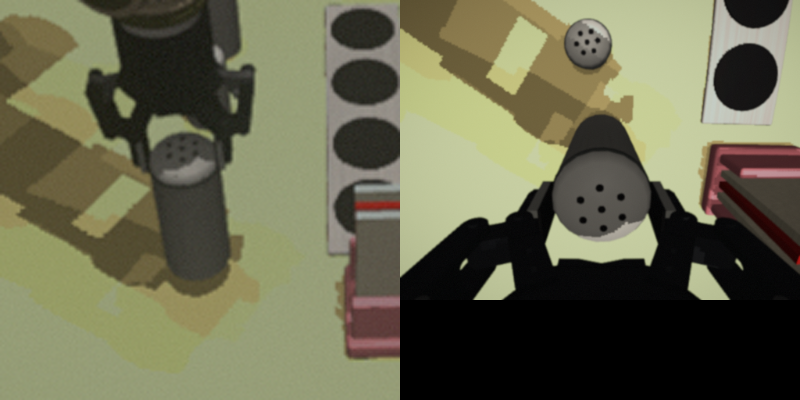

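Shaker A is held upright by its sides, below the dome: tips around (190,155) in the left crop, force −3.5 N, and it hangs clear. I'll lift it over the others and carry it to coaster 4.

{"api": "move_arm", "payload": {"plan": "0 0 -0.025 0 0 0 0.05;0 0 -0.045 0 0 0 0.05;0 0 -0.045 0 0 0 0.05;0.01 0.005 -0.015 0 0 0 0.05;0.03 0.015 0 0 0 0 0.05;0.04 0.02 0 0 0 0 0.05;0.04 0.02 0 0 0 0 0.05;0.04 0.02 0 0 0 0 0.05;0.04 0.02 0 0 0 0 0.05;0.04 0.02 0 0 0 0 0.05;0.04 0.02 0 0 0 0 0.05;0.04 0.015 0 0 0 0 0.05"}}

```text
time_s: 6.2
position: [0.616, 0.1533, 0.2481]
tool_rot: [[0.0, 1.0, -0.001], [1.0, -0.0, -0.0], [-0.0, -0.001, -1.0]]
ft_force: [-0.3, -0.6, -3.7]
grip_width: 0.0587
gripper_force: 55.3
```

{"api": "move_arm", "payload": {"plan": "0.02 0.01 0 0 0 0 0.05;0.015 0.006 0 0 0 0 0.05;0.0085 0.0041 0 0 0 0 0.05;0 0 0.03 0 0 0 0.05;0 0 0.04 0 0 0 0.05;0 0 0.04 0 0 0 0.05;0 0 0.015 0 0 0 0.05;0 0 0 0 0 0 0.05;0 0 0 0 0 0 0.05"}}

```text
time_s: 7.32
position: [0.6366, 0.1954, 0.126]
tool_rot: [[0.0, 1.0, 0.003], [1.0, -0.0, 0.0], [0.0, 0.003, -1.0]]
ft_force: [0.1, 0.8, -2.7]
grip_width: 0.0588
gripper_force: 55.3
```

{"api": "move_arm", "payload": {"plan": "0 -0.001 0.013 0 0 0 0.05;0 0 0.006 0 0 0 0.05;0 0 0.003 0 0 0 0.05;0 0 0.002 0 0 0 0.05;0 0 0.001 0 0 0 0.05;0 0 0 0 0 0 0.05;0 0 0 0 0 0 0.05"}}

```text
time_s: 8.2
position: [0.6348, 0.1955, 0.0996]
tool_rot: [[-0.0, 1.0, 0.001], [1.0, 0.0, 0.0], [0.0, 0.001, -1.0]]
ft_force: [-1.2, 0.2, 1.4]
grip_width: 0.0586
gripper_force: 55.9
```

{"api": "move_arm", "payload": {"plan": "0 0 0.0005 0 0 0 0.05;0 0 0 0 0 0 0.061;0 0 0 0 0 0 0.066;0 0 0 0 0 0 0.075;0 0 0 0 0 0 0.0854;0 0 0 0 0 0 0.0854;0 0 0 0 0 0 0.0854;0 0 -0.01 0 0 0 0.0854;0 0 -0.02 0 0 0 0.0854;0 0 -0.04 0 0 0 0.0854;0 0 -0.04 0 0 0 0.0854;0 0 0 0 0 0 0.0854"}}

```text
time_s: 9.7
position: [0.6359, 0.1956, 0.213]
tool_rot: [[-0.0, 1.0, 0.008], [1.0, 0.0, 0.001], [0.001, 0.008, -1.0]]
ft_force: [-0.4, -0.1, -0.3]
grip_width: 0.0853
gripper_force: 0.0
```

```bash
cat >> h.py <<'E'
from scipy.optimize import least_squares
def fit(X,r,zlo,zhi,g):
    X=X.reshape(-1,3);P=X[(X[:,2]>zlo)&(X[:,2]<zhi)&(np.hypot(X[:,0]-g[0],X[:,1]-g[1])<.045)][:,:2]
    if len(P)<40: return len(P),None
    return len(P),least_squares(lambda c:np.hypot(P[:,0]-c[0],P[:,1]-c[1])-r,g,loss="soft_l1",f_scale=.002).x.round(4)
E
python3 - <<'E'
from h import *
for n in("scene","side"):
    p,d=viewer.get_image(n);X=cloud(n,d)
    print(n,"a",fit(X,.031,.03,.13,(.6355,.1955)),"a low",fit(X,.031,.03,.07,(.6355,.1955)),"a high",fit(X,.031,.09,.13,(.6355,.1955)),"b",fit(X,.028,.02,.1,(.459,.178)))
print(env.observe()["position"])
E
```

```text
scene a (628, array([0.6345, 0.195 ])) a low (225, array([0.6345, 0.195 ])) a high (278, array([0.6345, 0.195 ])) b (446, array([0.4592, 0.1775]))
side a (721, array([0.6345, 0.1965])) a low (275, array([0.6345, 0.1965])) a high (301, array([0.6345, 0.1965])) b (502, array([0.4594, 0.1792]))
[0.63451488 0.19535364 0.20870134]
```

{"api": "move_arm", "payload": {"plan": "-0.003 -0.0255 0 0 0 0 0.0854;-0.004 -0.04 0 0 0 0 0.0854;-0.004 -0.04 0 0 0 0 0.0854;-0.004 -0.04 0 0 0 0 0.0854;-0.002 -0.03 0 0 0 0 0.0854;0 0 0 0 0 0 0.0854;0 0 0.02 0 0 0 0.0854;0 0 0.02 0 0 0 0.0854;0 0 0 0 0 0 0.0854"}}

```text
time_s: 10.92
position: [0.459, 0.1782, 0.1669]
tool_rot: [[0.0, 1.0, -0.004], [1.0, -0.0, -0.001], [-0.001, -0.004, -1.0]]
ft_force: [-0.1, -0.6, 1.1]
grip_width: 0.0854
gripper_force: 0.0
```

{"api": "move_arm", "payload": {"plan": "0 0 0.025 0 0 0 0.0854;0 0 0.03 0 0 0 0.0854;0 0 0.03 0 0 0 0.0854;0 0 0.016 0 0 0 0.0854;0 0 0.005 0 0 0 0.0854;0 0 0 0 0 0 0.0854;0 0 0 0 0 0 0.045;0 0 0 0 0 0 0.045;0 0 0 0 0 0 0.045;0 0 0 0 0 0 0.045;0 0 0 0 0 0 0.045;0 0 0 0 0 0 0.045"}}

```text
time_s: 12.42
position: [0.4597, 0.1785, 0.0637]
tool_rot: [[-0.0, 1.0, 0.002], [1.0, 0.0, 0.0], [0.0, 0.002, -1.0]]
ft_force: [-2.4, 0.9, 8.3]
grip_width: 0.0536
gripper_force: 50.9
```

{"api": "move_arm", "payload": {"plan": "0 0 -0.01 0 0 0 0.045;0 0 -0.025 0 0 0 0.045;0 0 -0.03 0 0 0 0.045;-0.005 0.01 0 0 0 0 0.045;-0.015 0.0343 0 0 0 0 0.045;-0.02 0.04 0 0 0 0 0.045;-0.02 0.04 0 0 0 0 0.045;-0.015 0.035 0 0 0 0 0.045;-0.005 0.015 0 0 0 0 0.045;0 0 0.02 0 0 0 0.045;0 0 0.01 0 0 0 0.045;0 0 0 0 0 0 0.045"}}

```text
time_s: 13.92
position: [0.6329, 0.0983, 0.0962]
tool_rot: [[0.0, 1.0, -0.003], [1.0, -0.0, 0.0], [0.0, -0.003, -1.0]]
ft_force: [-0.2, -0.4, -2.7]
grip_width: 0.0531
gripper_force: 53.3
```

Target release height is TCP 0.0727.

{"api": "move_arm", "payload": {"plan": "0 0 0.011 0 0 0 0.045;0 0 0.006 0 0 0 0.045;0 0 0.003 0 0 0 0.045;0 0 0.002 0 0 0 0.045;0 0 0.001 0 0 0 0.045;0 0 0 0 0 0 0.045;0 0 0 0 0 0 0.045"}}

```text
time_s: 14.8
position: [0.6336, 0.0984, 0.0747]
tool_rot: [[-0.0, 1.0, 0.0], [1.0, 0.0, -0.0], [-0.0, 0.0, -1.0]]
ft_force: [0.1, -0.2, -2.3]
grip_width: 0.0534
gripper_force: 53.3
```

{"api": "move_arm", "payload": {"plan": "0 0 0.001 0 0 0 0.045;0 0 0.001 0 0 0 0.045;0 0 0 0 0 0 0.045;0 0 0 0 0 0 0.045"}}

```text
time_s: 15.3
position: [0.6335, 0.0984, 0.0729]
tool_rot: [[-0.0, 1.0, 0.0], [1.0, 0.0, -0.0], [-0.0, 0.0, -1.0]]
ft_force: [-1.3, 0.3, 2.8]
grip_width: 0.0533
gripper_force: 53.7
```

{"api": "move_arm", "payload": {"plan": "0 0 0 0 0 0 0.055;0 0 0 0 0 0 0.06;0 0 0 0 0 0 0.07;0 0 0 0 0 0 0.0854;0 0 0 0 0 0 0.0854;0 0 0 0 0 0 0.0854;0 0 -0.01 0 0 0 0.0854;0 0 -0.02 0 0 0 0.0854;0 0 -0.04 0 0 0 0.0854;0 0 -0.04 0 0 0 0.0854;0 0 0 0 0 0 0.0854;0 0 0 0 0 0 0.0854"}}

```text
time_s: 16.8
position: [0.6331, 0.0984, 0.1823]
tool_rot: [[-0.0, 1.0, -0.001], [1.0, 0.0, 0.0], [0.0, -0.001, -1.0]]
ft_force: [-0.0, -0.5, -0.4]
grip_width: 0.0852
gripper_force: 0.0
```

```bash
python3 - <<'E'
from h import *
for n in("scene","side"):
    p,d=viewer.get_image(n);X=cloud(n,d)
    print(n,"b",fit(X,.028,.03,.11,(.634,.0985)),"c",fit(X,.025,.02,.075,(.455,.0565)))
print(env.observe()["position"])
E
```

```text
scene b (417, array([0.6331, 0.0975])) c (252, array([0.4552, 0.0554]))
side b (564, array([0.6331, 0.0992])) c (351, array([0.4551, 0.0573]))
[0.63296958 0.09837748 0.18143798]
```

{"api": "move_arm", "payload": {"plan": "-0.006 -0.028 0 0 0 0 0.0854;-0.01 -0.04 0 0 0 0 0.0854;-0.01 -0.04 0 0 0 0 0.0854;-0.01 -0.04 0 0 0 0 0.0854;-0.006 -0.03 0 0 0 0 0.0854;0 0 0 0 0 0 0.0854;0 0 0.02 0 0 0 0.0854;0 0 0.025 0 0 0 0.0854;0 0 0 0 0 0 0.0854;0 0 0 0 0 0 0.0854"}}

```text
time_s: 18.15
position: [0.4563, 0.0564, 0.138]
tool_rot: [[-0.0, 1.0, 0.001], [1.0, 0.0, -0.0], [-0.0, 0.001, -1.0]]
ft_force: [-0.2, -0.3, 0.6]
grip_width: 0.0854
gripper_force: 0.0
```

{"api": "move_arm", "payload": {"plan": "0 0 0.025 0 0 0 0.0854;0 0 0.03 0 0 0 0.0854;0 0 0.03 0 0 0 0.0854;0 0 0.012 0 0 0 0.0854;0 0 0.005 0 0 0 0.0854;0 0 0 0 0 0 0.0854;0 0 0 0 0 0 0.039;0 0 0 0 0 0 0.039;0 0 0 0 0 0 0.039;0 0 0 0 0 0 0.039;0 0 0 0 0 0 0.039;0 0 0 0 0 0 0.039", "grip_force": 45}}

```text
time_s: 19.65
position: [0.4558, 0.0564, 0.0364]
tool_rot: [[-0.0, 1.0, 0.001], [1.0, 0.0, -0.0], [-0.0, 0.001, -1.0]]
ft_force: [-2.6, -0.3, 8.2]
grip_width: 0.0481
gripper_force: 45.0
```

{"api": "move_arm", "payload": {"plan": "0 0 -0.01 0 0 0 0.039;0 0 -0.025 0 0 0 0.039;0 0 -0.03 0 0 0 0.039;-0.005 0.01 0 0 0 0 0.039;-0.013 0.0374 0 0 0 0 0.039;-0.0134 0.04 0 0 0 0 0.039;-0.013 0.04 0 0 0 0 0.039;-0.01 0.035 0 0 0 0 0.039;-0.004 0.015 0 0 0 0 0.039;0 0 0.02 0 0 0 0.039;0 0 0.013 0 0 0 0.039;0 0 0 0 0 0 0.039"}}

```text
time_s: 21.15
position: [0.6321, -0.002, 0.0659]
tool_rot: [[0.0, 1.0, -0.003], [1.0, -0.0, 0.001], [0.001, -0.003, -1.0]]
ft_force: [-0.4, -0.2, -0.6]
grip_width: 0.0477
gripper_force: 47.1
```

{"api": "move_arm", "payload": {"plan": "0 0 0.01 0 0 0 0.039;0 0 0.005 0 0 0 0.039;0 0 0.003 0 0 0 0.039;0 0 0.002 0 0 0 0.039;0 0 0 0 0 0 0.039;0 0 0 0 0 0 0.039"}}

```text
time_s: 21.9
position: [0.633, -0.0021, 0.0477]
tool_rot: [[0.0, 1.0, 0.0], [1.0, -0.0, -0.0], [-0.0, 0.0, -1.0]]
ft_force: [-0.7, 0.1, -1.0]
grip_width: 0.0477
gripper_force: 47.1
```

{"api": "move_arm", "payload": {"plan": "0 0 0.001 0 0 0 0.039;0 0 0.001 0 0 0 0.039;0 0 0.0005 0 0 0 0.039;0 0 0 0 0 0 0.039;0 0 0 0 0 0 0.039"}}

```text
time_s: 22.52
position: [0.6329, -0.002, 0.0455]
tool_rot: [[-0.0, 1.0, 0.0], [1.0, 0.0, -0.0], [-0.0, 0.0, -1.0]]
ft_force: [-3.7, 0.7, 5.4]
grip_width: 0.0479
gripper_force: 47.7
```

{"api": "move_arm", "payload": {"plan": "0 0 0 0 0 0 0.05;0 0 0 0 0 0 0.055;0 0 0 0 0 0 0.065;0 0 0 0 0 0 0.0854;0 0 0 0 0 0 0.0854;0 0 0 0 0 0 0.0854;0 0 -0.01 0 0 0 0.0854;0 0 -0.02 0 0 0 0.0854;0 0 -0.04 0 0 0 0.0854;0 0 -0.04 0 0 0 0.0854;0 0 0 0 0 0 0.0854;0 0 0 0 0 0 0.0854"}}

```text
time_s: 24.02
position: [0.6325, -0.0019, 0.1548]
tool_rot: [[-0.0, 1.0, -0.001], [1.0, 0.0, 0.0], [0.0, -0.001, -1.0]]
ft_force: [0.3, -0.1, 0.2]
grip_width: 0.0852
gripper_force: 0.0
```

```bash
python3 - <<'E'
from h import *
for n in("scene","side"):
    p,d=viewer.get_image(n);X=cloud(n,d)
    print(n,"c",fit(X,.025,.03,.085,(.633,-.002)),"d",fit(X,.022,.015,.052,(.4475,-.068)))
print(env.observe()["position"])
E
```

```text
scene c (245, array([ 0.6323, -0.0028])) d (64, array([ 0.4481, -0.0682]))
side c (350, array([ 0.6322, -0.0011])) d (221, array([ 0.448 , -0.0666]))
[ 0.63233167 -0.0019542   0.15397394]
```

{"api": "move_arm", "payload": {"plan": "-0.01 -0.0293 0 0 0 0 0.0854;-0.015 -0.04 0 0 0 0 0.0854;-0.015 -0.04 0 0 0 0 0.0854;-0.015 -0.04 0 0 0 0 0.0854;-0.0106 -0.035 0 0 0 0 0.0854;0 0 0 0 0 0 0.0854;0 0 0.02 0 0 0 0.0854;0 0 0.025 0 0 0 0.0854;0 0 0 0 0 0 0.0854;0 0 0 0 0 0 0.0854"}}

```text
time_s: 25.38
position: [0.4492, -0.0677, 0.1105]
tool_rot: [[-0.0, 1.0, 0.001], [1.0, 0.0, -0.0], [-0.0, 0.001, -1.0]]
ft_force: [-0.2, 0.0, 0.3]
grip_width: 0.0854
gripper_force: 0.0
```

{"api": "move_arm", "payload": {"plan": "0 0 0.025 0 0 0 0.0854;0 0 0.03 0 0 0 0.0854;0 0 0.025 0 0 0 0.0854;0 0 0.01 0 0 0 0.0854;0 0 0.005 0 0 0 0.0854;0 0 0 0 0 0 0.0854;0 0 0 0 0 0 0.033;0 0 0 0 0 0 0.033;0 0 0 0 0 0 0.033;0 0 0 0 0 0 0.033;0 0 0 0 0 0 0.033;0 0 0 0 0 0 0.033", "grip_force": 40}}

```text
time_s: 26.88
position: [0.4487, -0.0677, 0.0157]
tool_rot: [[-0.0, 1.0, 0.001], [1.0, 0.0, -0.0], [-0.0, 0.001, -1.0]]
ft_force: [-1.7, 0.2, 6.9]
grip_width: 0.0418
gripper_force: 39.5
```

```bash
python3 - <<'E'
from h import *
c=viewer.calibration("wrist");print(-np.array(c["R"]).T@np.array(c["t"]),np.array(c["R"])[2],env.observe()["position"])
E
```

```text
[0.44801206 0.00617096 0.18863411] [ 4.89910947e-04 -2.86478464e-01 -9.58086556e-01] [ 0.44872863 -0.06773724  0.01567745]
```

The wrist camera sits 0.17 m above the TCP, so it clears the neighbouring shakers.

{"api": "move_arm", "payload": {"plan": "0 0 -0.01 0 0 0 0.033;0 0 -0.025 0 0 0 0.033;0 0 -0.03 0 0 0 0.033;-0.0018 0.01 0 0 0 0 0.033;-0.006 0.0385 0 0 0 0 0.033;-0.007 0.04 0 0 0 0 0.033;-0.007 0.04 0 0 0 0 0.033;-0.005 0.04 0 0 0 0 0.033;-0.002 0.015 0 0 0 0 0.033;0 0 0.02 0 0 0 0.033;0 0 0.013 0 0 0 0.033;0 0 0 0 0 0 0.033"}}

```text
time_s: 28.38
position: [0.6313, -0.0962, 0.0454]
tool_rot: [[0.0, 1.0, -0.003], [1.0, -0.0, 0.001], [0.001, -0.003, -1.0]]
ft_force: [0.8, -0.2, -0.8]
grip_width: 0.0419
gripper_force: 40.8
```

{"api": "move_arm", "payload": {"plan": "0 0 0.01 0 0 0 0.033;0 0 0.005 0 0 0 0.033;0 0 0.003 0 0 0 0.033;0 0 0.002 0 0 0 0.033;0 0 0 0 0 0 0.033;0 0 0 0 0 0 0.033"}}

```text
time_s: 29.12
position: [0.6322, -0.0965, 0.0272]
tool_rot: [[0.0, 1.0, 0.0], [1.0, -0.0, -0.0], [-0.0, 0.0, -1.0]]
ft_force: [0.6, -0.4, -0.1]
grip_width: 0.0417
gripper_force: 40.8
```

{"api": "move_arm", "payload": {"plan": "0 0 0.001 0 0 0 0.033;0 0 0.001 0 0 0 0.033;0 0 0.0005 0 0 0 0.033;0 0 0 0 0 0 0.033;0 0 0 0 0 0 0.033"}}

```text
time_s: 29.75
position: [0.6321, -0.0965, 0.0248]
tool_rot: [[0.0, 1.0, 0.0], [1.0, -0.0, -0.0], [-0.0, 0.0, -1.0]]
ft_force: [-1.8, -0.4, 4.5]
grip_width: 0.0413
gripper_force: 41.2
```

{"api": "move_arm", "payload": {"plan": "0 0 0 0 0 0 0.044;0 0 0 0 0 0 0.05;0 0 0 0 0 0 0.065;0 0 0 0 0 0 0.0854;0 0 0 0 0 0 0.0854;0 0 0 0 0 0 0.0854;0 0 -0.01 0 0 0 0.0854;0 0 -0.02 0 0 0 0.0854;0 0 -0.05 0 0 0 0.0854;0 0 -0.05 0 0 0 0.0854;0 0 -0.05 0 0 0 0.0854;0 0 0 0 0 0 0.0854"}}

```text
time_s: 31.25
position: [0.6335, -0.0968, 0.2098]
tool_rot: [[-0.0, 1.0, 0.009], [1.0, 0.0, -0.003], [-0.003, 0.009, -1.0]]
ft_force: [0.1, -0.7, -0.5]
grip_width: 0.0856
gripper_force: 0.0
```

{"api": "move_arm", "payload": {"plan": "0 -0.03 0 0 0 0 0.0854;0 -0.04 0 0 0 0 0.0854;0 -0.04 0 0 0 0 0.0854;0 -0.04 0 0 0 0 0.0854;0 -0.03 0 0 0 0 0.0854;0 0 0 0 0 0 0.0854;0 0 0 0 0 0 0.0854"}}

```text
time_s: 32.12
position: [0.4525, -0.0965, 0.2045]
tool_rot: [[0.0, 1.0, 0.0], [1.0, -0.0, -0.0], [-0.0, 0.0, -1.0]]
ft_force: [0.9, 0.3, 0.1]
grip_width: 0.0857
gripper_force: 0.0
```

```bash
python3 - <<'E'
from h import *
S={"a":(.031,.138,(.6355,.1955)),"b":(.028,.11,(.634,.0985)),"c":(.025,.085,(.633,-.002)),"d":(.022,.06,(.6322,-.0962))}
for n in("scene","side"):
    p,d=viewer.get_image(n);X=cloud(n,d);cv2.imwrite(f"pics/{n}9.png",p[:,:,::-1])
    for k,(r,h,g) in S.items(): print(n,k,fit(X,r,.03 if k!='d' else .02,h,g),g)
E
```

```text
scene a (685, array([0.6345, 0.1951])) (0.6355, 0.1955)
scene b (417, array([0.6331, 0.0975])) (0.634, 0.0985)
scene c (248, array([ 0.6324, -0.0027])) (0.633, -0.002)
scene d (156, array([ 0.6313, -0.0974])) (0.6322, -0.0962)
side a (436, array([0.6346, 0.1966])) (0.6355, 0.1955)
side b (462, array([0.6331, 0.0992])) (0.634, 0.0985)
side c (355, array([ 0.6321, -0.001 ])) (0.633, -0.002)
side d (16, None) (0.6322, -0.0962)
```

View pics/scene9.png

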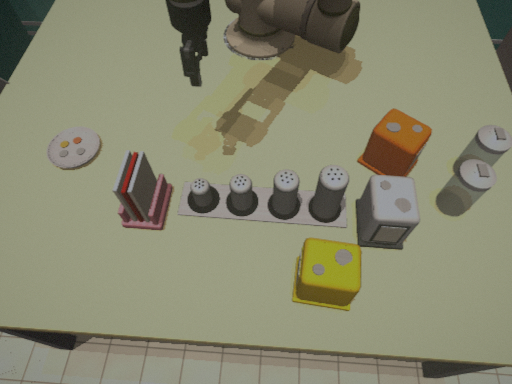

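The scene view shows all four upright on their coasters: D (203,195), C (241,194), B (286,193), A (330,193). The tallest is next to the chrome dispenser, and the dispenser and menu holder haven't moved.

```bash
python3 -c "
from rig import env
print(env.close_job())"
```

```text
the job is handed in; nothing more can be done
None
```

The job is handed in: all four shakers stand upright on their coasters, tallest beside the chrome dispenser and shortest beside the menu holder, each measured within about 2 mm of its coaster's centre, at about 32 s of the 106 s allowed; no verdict came back.

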